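# Snap the imager's filter stand over and take the picture

## Robot

A 6-joint arm with a two-finger parallel gripper is mounted at the origin on the work surface. World frame = base frame: x ahead of the robot, y to its left, z up, the work surface at z = 0. Lengths are in m, angles in rad, forces in N, time in s.
With the tool pointing down it reaches from about 0.25 to 0.725 m from the base axis. Payload 4 kg.
Tool frame: the origin (TCP) lies on the centre line of the jaws, within the pads' length; the fingertips stand 17 mm ahead of it and the grasp point (between the pads) lies 2 mm behind it; z points along the fingers, y is the line along which they close (so a half turn about z gives the same grasp; the last joint's range is limited). The gripper opens to 85 mm and grips with 20 to 120 N. Pads are 22 mm wide; open, the fingers measure 114 mm over their backs; the gripper's body (76 mm by 85 mm) begins 54 mm behind the grasp point. The pads swing forward as they close: fully open they stand 13 mm farther back than shut.
Start: joints at [1.181, 0.241, 0.005, 1.335, 0, 1.571], TCP at [0.19, 0.462, 0.248] pointing down, gripper open.
Joint ranges: [-2.72, 2.72], [-1.05, 1.87], [-1.09, 1.28], [-1.99, 2.15], [-1.42, 1.44], [-3.14, 3.14]. Speed limits (rad/s): [2.79, 2.79, 3.14, 3.14, 3.14, 3.14].

## Interface

Orientations are given as a unit quaternion [x, y, z, w].
In Python, from workcell import bot, camera, get_calibration gives the robot as it stands.
- The arm moves only by the tool apply_moves, never from a script. Its argument "steps" is a list of rows, each a list of 3 entries, a list of its own where there are three numbers: the shift along the tool's x, y, z as a fraction of full scale, then the turn, a rotation vector about the tool's x, y, z as a fraction of full scale, then the opening, from 0 (shut) to 1 (fully open). A call has exactly 8 rows; each row shifts and turns the commanded pose from where the row before left it, along the tool's axes as they then stand; what a row does not reach is not made up. Full scale, the value 1, is 20 cm for a shift and pi rad for a turn. A row lasts 1/12 s, in which the tool goes at most 41.7 mm and 7.16 degrees, less where a joint would pass 70% of its speed; a pose out of reach is approached as far as the arm can. A call with a number of a shift or a turn outside -1 to 1 is refused whole. A call with a gripper value outside its range is refused whole. The fingers move at their own pace and stop on an object; the grip force is fixed at half the most. Time passes only in rows, so rows that do not move let the fingers close, or fill a call up. It gives the time, the measured TCP pose, the force, the opening and the grip force at its end, in the units of the state.
- bot.get_obs(): the state, without advancing time (a new reading comes with each control period).
- camera(name): name is "scene" or "top" or "wrist"; returns (picture, depth): 384x512x3 uint8, red, green, blue; 384x512 float32, m along the optical axis (not along the pixel's ray), 0 where there is no reading.
- get_calibration(name): a dict with "fov_y" (degrees; the focal length in pixels is half the picture's height over the tangent of half this angle, whatever the lens; pixels are square), "cx", "cy" (the principal point, pixels), "rvec" (rotation vector, rad) and "tvec" (3), from world to camera coordinates, as OpenCV has them. Camera axes: x right, y down, z forward; pixel columns grow to the right and rows downward; lengths in m; the calibration is good to about 2 mm. A picture is of the moment at which its call begins: read the wrist's pose just before it. get_calibration takes no time and is no camera call; for the wrist camera it gives the pose at the moment of the call.
- bot.job_done(): hands the job in; it is judged then, once.
The state is a dict: "clock": time; "joint_pos": joint angles; "joint_vel": joint speeds; "tau": joint torques, N m; "eef_pos": TCP position; "tool_rot": TCP orientation; "ft_force": force on the tool from outside, world axes, zero at the start; "ft_torque": the same for the moment, N m; "grip_width": finger opening in m; "grasp_force": force on a finger pad.
Only numpy, scipy, OpenCV 4.12 (cv2) and the standard library are available. Lean on these libraries where they do the work, as an engineer would, in place of code of your own. Each camera call takes 0.05 s, during which the arm holds its last target. There are 200 camera calls.

## Task

Get the picture of the glass plate on the gel imager: push the imager's sprung filter stand, which leans out towards the robot, back over its dead centre so that it snaps to its rear stop beneath the camera head, then press the push button of the small control box fully down and let go. Do not bump the camera head, do not turn the knob of the other box, and leave everything else where it stands.

Things in the scene. Friction and masses are not known exactly. Their poses are not given: they have to be found in the camera images.
- imager: Gel imager, a fixed grey box 260 mm deep (x), 220 wide (y), 60 high; the middle of its top is a white lit stage. Origin: centre of its underside on the table; its +x points from its front (robot side) to its rear, +y to its left seen from the robot, z up. Two slim posts near its rear corners (112 mm behind the origin, 90 mm either side) carry the camera head.
- stand_hinge (a point): Point on the hinge axis of the filter stand, at the middle of its width: 75 mm above the table, right over the imager's origin. The axis runs along the imager's y.
- stand_top (a point): Centre of the stand's top bar, 130 mm from the hinge axis. The stand is a flat smoked pane in a dark steel frame: 150 mm wide, pane 4 mm thick, side rails 10 mm thick, top bar 12 mm in diameter; it reaches from the hinge to the top bar and swings in the imager's x-z plane. A slim spring strut runs along its left side, 96 mm from the middle. The pane is solid and may be pushed anywhere.
- stand (a joint): Angle of the filter stand (rad): 0 = front stop, leaning 50 degrees from vertical towards the imager's front (start); 0.87 = upright, the over-centre point; 1.745 = rear stop, leaning 50 degrees to the rear. An over-centre spring drives it away from upright to the nearer stop; pushing it off the front stop takes about 7 to 9 N at 100 mm from the hinge, falling to nothing at upright.
- camera: Camera head, a white box fixed above the rear half of the imager: 135 mm deep, 200 wide, underside 290 mm above the table (a black lens hangs 22 mm lower, 70 mm behind the front edge). It overhangs the stand's upright position, so an upright gripper cannot follow the stand past it: tilt the tool. Origin: that of the imager.
- camera_edge (a point): Middle of the camera head's lower front edge: 15 mm in front of the hinge axis, 290 mm above the table.
- shutter_top (a point): Centre of the top of the push button, a steel disc 32 mm in diameter that is pressed straight down into a black housing on a small white control box (100 x 70 mm, 34 high, fixed); the box stands to the left or to the right of the imager.
- shutter (a joint): Travel of the push button (m): 0 = up, 0.006 = fully down; sprung, fully down takes 5 N.
- lamp (a joint): Angle of the black bar knob on the other, alike, white box, on the imager's other side (rad, 0 at the start): leave it.
- glass_plate: Loose glass plate 75 x 80 x 6 mm lying on the stage behind the hinge; origin at the centre of its underside.
- bottle: Amber reagent bottle, 66 mm in diameter, 140 tall; origin under its centre.
- beaker: Glass beaker, 72 mm in diameter, 85 tall; origin under its centre.
- tip_box: Grey box with clear lid, 122 x 87 x 64 mm; origin under its centre.
- comb: White gel comb lying on the table before the imager, 36 x 100 x 6 mm; origin under its spine.
- marker: Black marker pen lying on the table before the imager, 16 mm thick, about 130 long.
- dish: Glass dish, 90 mm in diameter, 18 high; origin under its centre.
Not all that is in view belongs to the job. What is shaped like the part that bears shutter_top but pink or yellow is not meant.

How it is judged:
On the way, in this order (a step that is already met when the one before it is completed fails the run):
1. the filter stand has snapped to its rear stop (value of joint stand above 1.65 rad), for 0.2 s.
2. the push button is pressed down (value of joint shutter above 0.0045 m), for 0.1 s.
At the end, for the whole second after the job is handed in: The filter stand rests at its rear stop (joint over 1.65 rad), the push button has been pressed at least 4.5 mm after that and is up again (under 1.5 mm), and the knob has not been turned by more than 0.2 rad (value of joint stand above 1.65 rad and value of joint shutter below 0.0015 m and value of joint lamp below 0.2 rad); the robot touches nothing.
It fails at once if the camera head is bumped (over 5 N) (contact force between camera and the arm above 5 N or contact force between camera and the fingers above 5 N).
It fails at once if the knob is turned by more than 0.2 rad (value of joint lamp above 0.2 rad).
It fails at once if the glass plate or another loose thing is moved by more than 20 mm (distance of any of glass_plate, bottle, beaker, tip_box, comb, marker, dish from where it was at the start of the episode above 0.02 m).
It also fails if it takes over 40 s, if anything falls off the work surface, if the arm or the gripper's body presses on something with over 40 N, if the wrist force passes 120 N, or if a joint passes its speed limit or range.

## Working session

There is one attempt and no reset: what is moved stays moved. The work goes in short steps, Python scripts to look and compute and a tool call to move; the robot and the scene stay as the last step left them, time stands still between calls to the robot, and variables do not carry over. Pictures are saved under pics/ and viewed, at most 10 in all, crops included, and the job is handed in when it is done.

Besides the shell and the picture viewer there is one more tool, called after "Call:" as name(argument=value, ...), one argument or row to a line, values as JSON. apply_moves: Moves the arm, as the interface text tells. Its arguments: {"type":"object","properties":{"steps":{"type":"array"}},"required":["steps"]}

```bash
mkdir -p pics; cat > h.py <<'E'
import numpy as np,cv2
from workcell import bot,camera,get_calibration
def cloud(name):
    c=get_calibration(name);img,d=camera(name)
    f=192/np.tan(np.radians(c['fov_y'])/2)
    v,u=np.mgrid[0:384,0:512]
    P=np.stack([(u-c['cx'])/f*d,(v-c['cy'])/f*d,d],-1)
    R=cv2.Rodrigues(np.array(c['rvec'],float))[0]
    W=(P-np.array(c['tvec']).ravel())@R
    W[d==0]=np.nan
    return img,W
E
python3 - <<'E'
from h import *
for n in('scene','top'):
    i,W=cloud(n);cv2.imwrite(f'pics/{n}.png',i[:,:,::-1]);np.save(n,W)
print(bot.get_obs())
E
```

```text
{'clock': 0.1, 'joint_pos': array([ 1.18100178e+00,  2.41355820e-01,  3.89371835e-03,  1.33522430e+00,
       -6.79856914e-06,  1.57080821e+00]), 'joint_vel': array([-0.00099735, -0.00268864,  0.00412968, -0.00085877, -0.00089947,
        0.00036946]), 'tau': array([-7.43906894e-04, -3.73137724e+01,  2.53010505e+01,  1.08134549e-02,
       -8.32960768e-05,  1.33496354e-05]), 'eef_pos': array([0.18980088, 0.46200571, 0.24750615]), 'tool_rot': array([ 1.93671494e-01,  9.81065981e-01, -9.27804129e-04, -1.79680784e-04]), 'ft_force': array([ 0.18714039,  0.60216771, -0.60655302]), 'ft_torque': array([-0.04523083, -0.02151557,  0.01018266]), 'grasp_force': 0.0, 'grip_width': 0.08523515787870273}
```

View pics/scene.png

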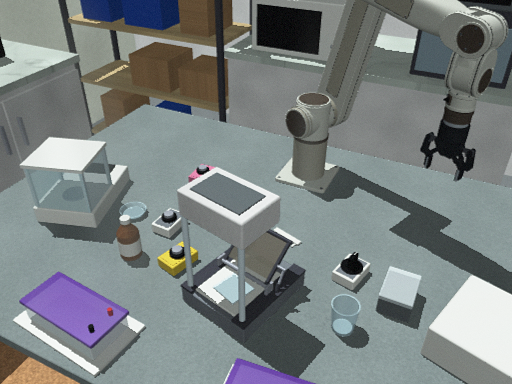

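View pics/top.png

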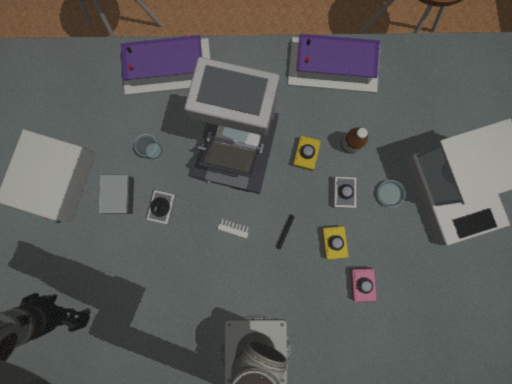

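The top view shows the white control box's button at about (346,191), the knob box at (160,207), the camera head around (233,92), and the stand pane around (230,155). The yellow and pink boxes are decoys. I'll measure these next.

```bash
python3 - <<'E'
from h import *
W=np.load('top.npy');S=np.load('scene.npy')
b=W[180:205,335:357].reshape(-1,3);
m=b[b[:,2]>.03];print('box z pct',np.nanpercentile(b[:,2],[5,25,50,75,95,100]))
t=b[b[:,2]>np.nanmax(b[:,2])-.004];print('btn',t.mean(0),(t.max(0)+t.min(0))/2,np.ptp(t,0),len(t))
r=W.reshape(-1,3)
h=W[55:135,180:285].reshape(-1,3);h=h[h[:,2]>.3]
print('head z',np.percentile(h[:,2],[1,50,99]))
top=h[h[:,2]>np.percentile(h[:,2],50)-.01]
print('head rect',cv2.minAreaRect((top[:,:2]*1000).astype(np.float32)), top.mean(0))
# imager body, z .045-.064
g=W[100:200,180:285].reshape(-1,3);g=g[(g[:,2]>.05)&(g[:,2]<.066)]
print('body',cv2.minAreaRect((g[:,:2]*1000).astype(np.float32)))
# stand
s=W[130:185,195:265].reshape(-1,3);s=s[(s[:,2]>.09)&(s[:,2]<.2)]
c=s.mean(0);print('stand',len(s),c,s[s[:,2]>s[:,2].max()-.012].mean(0),s[:,2].max())
for n,(v,u) in dict(hinge=(140,235),e1=(170,207),e2=(178,253),knob=(207,160),bottle=(133,361),beaker=(147,148),comb=(228,233),pen=(232,285),dish=(193,390),y1=(152,308),y2=(243,336),tipbox=(193,114),pla=(135,240),pink=(285,365)).items(): print(n,W[v,u].round(3))
E
```

```text
box z pct [0.03072364 0.03460262 0.03682048 0.04602719 0.05734148 0.06040268]
btn [ 0.49775095 -0.28840255  0.05809316] [ 0.49768024 -0.28965671  0.05843202] [0.02816768 0.02537387 0.00394132] 41
head z [0.30524597 0.36625278 0.3709557 ]
head rect ((697.0748901367188, 48.56165313720703), (200.79896545410156, 134.7893524169922), 76.5395278930664) [0.69382786 0.0472845  0.36643442]
body ((646.1595458984375, 60.605010986328125), (220.41445922851562, 259.43914794921875), 76.38301849365234)
stand 1397 [0.58691387 0.07647537 0.13038757] [0.54950068 0.08358397 0.1634326 ] 0.1696927132161103
hinge [0.66  0.06  0.059]
e1 [0.565 0.149 0.052]
e2 [0.538 0.003 0.061]
knob [0.448 0.295 0.052]
bottle [ 0.658 -0.315  0.141]
beaker [0.652 0.354 0.006]
comb [0.383 0.069 0.007]
pen [ 0.369 -0.098  0.014]
dish [ 0.495 -0.443  0.002]
y1 [ 0.62  -0.17   0.059]
y2 [ 0.336 -0.252  0.054]
tipbox [0.492 0.439 0.06 ]
pla [0.675 0.044 0.065]
pink [ 0.209 -0.336  0.056]
```

```bash
cat >> h.py <<'E'
from scipy.spatial.transform import Rotation as Rn
YAW=np.radians(-13.5);O=np.array([.646,.061,0])
ex=np.array([np.cos(YAW),np.sin(YAW),0]);ey=np.array([-ex[1],ex[0],0]);ez=np.array([0,0,1.])
def Rt(below,yaw=YAW): # tool below horizontal by deg, heading yaw
    e=np.array([np.cos(yaw),np.sin(yaw),0]);l=np.array([-e[1],e[0],0]);a=np.radians(below)
    z=np.cos(a)*e-np.sin(a)*ez; y=l; return Rn.from_matrix(np.stack([np.cross(y,z),y,z],1))
def im(x,y,z): return O+x*ex+y*ey+z*ez
def tip(p,R): return p-.017*R.apply([0,0,1])
def plan(p0,R0,p1,R1,N,g=0):
    rv=(R0.inv()*R1).as_rotvec()/N;R=R0;d=(np.array(p1)-p0)/N
    for i in range(N):
        s=R.inv().apply(d)/.2; print([[*map(float,s.round(3))],[*map(float,(rv/np.pi).round(4))],g]); R=R*Rn.from_rotvec(rv)
def now():
    o=bot.get_obs();return o['eef_pos'],Rn.from_quat(o['tool_rot'])
E
python3 - <<'E'
from h import *
p,R=now();pa=tip(im(-.17,0,.25),Rt(20))
print(pa,R.as_matrix().round(2))
plan(p,R,pa,Rt(90),16)
print();plan(pa,Rt(90),pa,Rt(20),16)
E
```

```text
[0.46516372 0.10441495 0.25581434] [[-0.92  0.38 -0.  ]
 [ 0.38  0.92 -0.  ]
 [-0.   -0.   -1.  ]]
[[-0.122, -0.071, -0.002], [-0.0, -0.0, -0.0031], 0]
[[-0.121, -0.072, -0.002], [-0.0, -0.0, -0.0031], 0]
[[-0.121, -0.073, -0.002], [-0.0, -0.0, -0.0031], 0]
[[-0.12, -0.074, -0.002], [-0.0, -0.0, -0.0031], 0]
[[-0.119, -0.075, -0.002], [-0.0, -0.0, -0.0031], 0]
[[-0.119, -0.076, -0.003], [-0.0, -0.0, -0.0031], 0]
[[-0.118, -0.078, -0.003], [-0.0, -0.0, -0.0031], 0]
[[-0.117, -0.079, -0.003], [-0.0, -0.0, -0.0031], 0]
[[-0.116, -0.08, -0.003], [-0.0, -0.0, -0.0031], 0]
[[-0.115, -0.081, -0.003], [-0.0, -0.0, -0.0031], 0]
[[-0.115, -0.082, -0.003], [-0.0, -0.0, -0.0031], 0]
[[-0.114, -0.083, -0.003], [-0.0, -0.0, -0.0031], 0]
[[-0.113, -0.084, -0.003], [-0.0, -0.0, -0.0031], 0]
[[-0.112, -0.085, -0.003], [-0.0, -0.0, -0.0031], 0]
[[-0.111, -0.086, -0.003], [-0.0, -0.0, -0.0031], 0]
[[-0.111, -0.088, -0.003], [-0.0, -0.0, -0.0031], 0]

[[0.0, 0.0, 0.0], [0.0, -0.0243, -0.0], 0]
[[0.0, 0.0, 0.0], [0.0, -0.0243, -0.0], 0]
[[0.0, 0.0, 0.0], [0.0, -0.0243, -0.0], 0]
[[0.0, 0.0, 0.0], [0.0, -0.0243, -0.0], 0]
[[0.0, 0.0, 0.0], [0.0, -0.0243, -0.0], 0]
[[0.0, 0.0, 0.0], [0.0, -0.0243, -0.0], 0]
[[0.0, 0.0, 0.0], [0.0, -0.0243, -0.0], 0]
[[0.0, 0.0, 0.0], [0.0, -0.0243, -0.0], 0]
[[0.0, 0.0, 0.0], [0.0, -0.0243, -0.0], 0]
[[0.0, 0.0, 0.0], [0.0, -0.0243, -0.0], 0]
[[0.0, 0.0, 0.0], [0.0, -0.0243, -0.0], 0]
[[0.0, 0.0, 0.0], [0.0, -0.0243, -0.0], 0]
[[0.0, 0.0, 0.0], [0.0, -0.0243, -0.0], 0]
[[0.0, 0.0, 0.0], [0.0, -0.0243, -0.0], 0]
[[0.0, 0.0, 0.0], [0.0, -0.0243, -0.0], 0]
[[0.0, 0.0, 0.0], [0.0, -0.0243, -0.0], 0]
```

Call:
apply_moves(
  steps=[
    [[-0.12,-0.075,0],[0,0,-0.003],0],
    [[-0.12,-0.075,0],[0,0,-0.003],0],
    [[-0.12,-0.075,0],[0,0,-0.003],0],
    [[-0.12,-0.075,0],[0,0,-0.003],0],
    [[-0.12,-0.075,0],[0,0,-0.003],0],
    [[-0.12,-0.075,0],[0,0,-0.003],0],
    [[-0.12,-0.075,0],[0,0,-0.003],0],
    [[-0.12,-0.075,0],[0,0,-0.003],0],
  ],
)

```text
clock: 0.77
eef_pos: [0.3283, 0.2816, 0.248]
tool_rot: [0.156, 0.988, -0.0, -0.0]
ft_force: [0.6, -0.3, 0.1]
grip_width: -0.0002
grasp_force: 0.0
```

Call:
apply_moves(
  steps=[
    [[-0.115,-0.085,0],[0,0,-0.003],0],
    [[-0.115,-0.085,0],[0,0,-0.003],0],
    [[-0.115,-0.085,0],[0,0,-0.003],0],
    [[-0.115,-0.085,0],[0,0,-0.003],0],
    [[-0.115,-0.085,0],[0,0,-0.003],0],
    [[-0.115,-0.085,0],[0,0,-0.003],0],
    [[-0.115,-0.085,0],[0,0,-0.003],0],
    [[-0.115,-0.085,0],[0,0,-0.003],0],
  ],
)

```text
clock: 1.43
eef_pos: [0.4673, 0.0999, 0.2479]
tool_rot: [0.119, 0.993, -0.0, -0.0]
ft_force: [0.5, 0.3, -0.1]
grip_width: -0.0001
grasp_force: 0.0
```

Call:
apply_moves(
  steps=[
    [[0,0,0],[0,-0.0243,0],0],
    [[0,0,0],[0,-0.0243,0],0],
    [[0,0,0],[0,-0.0243,0],0],
    [[0,0,0],[0,-0.0243,0],0],
    [[0,0,0],[0,-0.0243,0],0],
    [[0,0,0],[0,-0.0243,0],0],
    [[0,0,0],[0,-0.0243,0],0],
    [[0,0,0],[0,-0.0243,0],0],
  ],
)

```text
clock: 2.1
eef_pos: [0.4665, 0.1011, 0.2484]
tool_rot: [0.114, 0.946, -0.036, 0.3]
ft_force: [0.8, 0.2, -0.7]
grip_width: 0.0001
grasp_force: 0.0
```

Call:
apply_moves(
  steps=[
    [[0,0,0],[0,-0.0243,0],0],
    [[0,0,0],[0,-0.0243,0],0],
    [[0,0,0],[0,-0.0243,0],0],
    [[0,0,0],[0,-0.0243,0],0],
    [[0,0,0],[0,-0.0243,0],0],
    [[0,0,0],[0,-0.0243,0],0],
    [[0,0,0],[0,-0.0243,0],0],
    [[0,0,0],[0,-0.0243,0],0],
  ],
)

```text
clock: 2.77
eef_pos: [0.4671, 0.1025, 0.25]
tool_rot: [0.098, 0.815, -0.069, 0.567]
ft_force: [-12.2, 3.9, 8.4]
grip_width: 0.0003
grasp_force: 0.0
```

```bash
python3 - <<'E'
from h import *
i,W=cloud('scene');cv2.imwrite('pics/s2.png',cv2.resize(i[100:340,130:450,::-1],(800,600)))
o=bot.get_obs();print(o['joint_pos'].round(3),o['ft_force'],o['eef_pos']);p,R=now();print(R.as_matrix()[:,2])
pt=tip(im(-.150,0,.122),Rt(20));print(pt);plan(p,R,pt,Rt(20),8)
E
```

```text
[ 0.681 -0.057 -1.084 -0.486 -0.843  0.426] [3.55725688 3.70628415 3.9727028 ] [0.47019078 0.1055292  0.25244692]
[ 0.91329045 -0.2212772  -0.34196045]
[0.48461112 0.09974604 0.12781434]
[[0.07, -0.002, 0.036], [-0.0001, 0.0, -0.0002], 0]
[[0.07, -0.002, 0.036], [-0.0001, 0.0, -0.0002], 0]
[[0.07, -0.002, 0.036], [-0.0001, 0.0, -0.0002], 0]
[[0.07, -0.002, 0.036], [-0.0001, 0.0, -0.0002], 0]
[[0.07, -0.002, 0.036], [-0.0001, 0.0, -0.0002], 0]
[[0.07, -0.002, 0.036], [-0.0001, 0.0, -0.0002], 0]
[[0.07, -0.001, 0.036], [-0.0001, 0.0, -0.0002], 0]
[[0.07, -0.001, 0.036], [-0.0001, 0.0, -0.0002], 0]
```

View pics/s2.png

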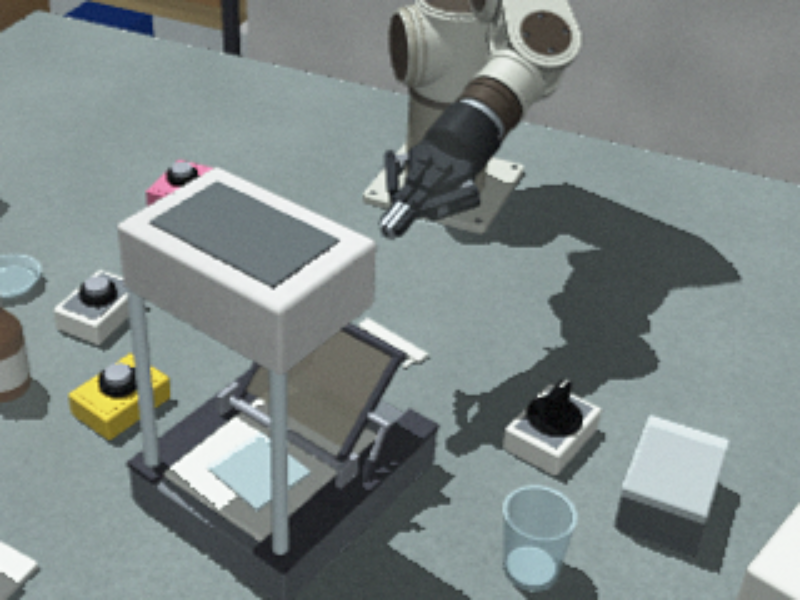

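The scene view shows the gripper tilted and closed in front of the stand, with the path clear. Joint 3 is near its limit, so I'll use a slightly steeper tool and move forward while descending.

```bash
python3 - <<'E'
from h import *
p,R=now()
pt=tip(im(-.125,0,.122),Rt(25));print(pt);plan(p,R,pt,Rt(25),8)
E
```

```text
[0.50947223 0.09377742 0.12918451]
[[0.064, -0.002, 0.05], [-0.0001, 0.0035, -0.0002], 0]
[[0.063, -0.002, 0.051], [-0.0001, 0.0035, -0.0002], 0]
[[0.063, -0.002, 0.052], [-0.0001, 0.0035, -0.0002], 0]
[[0.062, -0.002, 0.052], [-0.0001, 0.0035, -0.0002], 0]
[[0.061, -0.002, 0.053], [-0.0001, 0.0035, -0.0002], 0]
[[0.061, -0.002, 0.054], [-0.0001, 0.0035, -0.0002], 0]
[[0.06, -0.001, 0.054], [-0.0001, 0.0035, -0.0002], 0]
[[0.06, -0.001, 0.055], [-0.0001, 0.0035, -0.0002], 0]
```

Call:
apply_moves(
  steps=[
    [[0.064,-0.002,0.05],[0,0.0035,0],0],
    [[0.063,-0.002,0.051],[0,0.0035,0],0],
    [[0.063,-0.002,0.052],[0,0.0035,0],0],
    [[0.062,-0.002,0.052],[0,0.0035,0],0],
    [[0.061,-0.002,0.053],[0,0.0035,0],0],
    [[0.061,-0.002,0.054],[0,0.0035,0],0],
    [[0.06,-0.001,0.054],[0,0.0035,0],0],
    [[0.06,-0.001,0.055],[0,0.0035,0],0],
  ],
)

```text
clock: 3.48
eef_pos: [0.5133, 0.0996, 0.1325]
tool_rot: [0.105, 0.843, -0.068, 0.523]
ft_force: [-0.7, -0.2, 0.6]
grip_width: 0.0001
grasp_force: 0.0
```

```bash
python3 - <<'E'
from h import *
p,R=now();z=R.as_matrix()[:,2];o=bot.get_obs();print(p,z,o['joint_pos'].round(3),o['ft_force'].round(1))
t=p+.017*z-O;print('tip im',t@ex,t@ey,t[2])
q,Q=p,R
for x,zz,n in((-.085,.125,8),(-.06,.14,4),(-.02,.155,4),(.025,.158,8)):
    pt=tip(im(x,0,zz),Rt(25));plan(q,Q,pt,Rt(25),n);q,Q=pt,Rt(25);print()
E
```

```text
[0.51330464 0.0995733  0.1325499 ] [ 0.86721883 -0.22421281 -0.44458983] [ 0.554  0.343 -1.086 -0.807 -0.703  0.429] [-0.7 -0.2  0.6]
tip im -0.12280854800285972 0.006265717756050099 0.12499186894011761
[[-0.01, -0.004, 0.021], [-0.0006, -0.001, -0.0001], 0]
[[-0.01, -0.004, 0.021], [-0.0006, -0.001, -0.0001], 0]
[[-0.01, -0.004, 0.021], [-0.0006, -0.001, -0.0001], 0]
[[-0.01, -0.004, 0.021], [-0.0006, -0.001, -0.0001], 0]
[[-0.01, -0.004, 0.021], [-0.0006, -0.001, -0.0001], 0]
[[-0.01, -0.004, 0.021], [-0.0006, -0.001, -0.0001], 0]
[[-0.01, -0.004, 0.021], [-0.0006, -0.001, -0.0001], 0]
[[-0.01, -0.004, 0.021], [-0.0006, -0.001, -0.0001], 0]

[[-0.03, -0.0, 0.02], [0.0, 0.0, 0.0], 0]
[[-0.03, -0.0, 0.02], [0.0, 0.0, 0.0], 0]
[[-0.03, -0.0, 0.02], [0.0, 0.0, 0.0], 0]
[[-0.03, -0.0, 0.02], [0.0, 0.0, 0.0], 0]

[[-0.038, 0.0, 0.037], [0.0, 0.0, 0.0], 0]
[[-0.038, 0.0, 0.037], [0.0, 0.0, 0.0], 0]
[[-0.038, 0.0, 0.037], [0.0, 0.0, 0.0], 0]
[[-0.038, 0.0, 0.037], [0.0, 0.0, 0.0], 0]

[[-0.014, 0.0, 0.025], [0.0, 0.0, 0.0], 0]
[[-0.014, 0.0, 0.025], [0.0, 0.0, 0.0], 0]
[[-0.014, 0.0, 0.025], [0.0, 0.0, 0.0], 0]
[[-0.014, 0.0, 0.025], [0.0, 0.0, 0.0], 0]
[[-0.014, 0.0, 0.025], [0.0, 0.0, 0.0], 0]
[[-0.014, 0.0, 0.025], [0.0, 0.0, 0.0], 0]
[[-0.014, 0.0, 0.025], [0.0, 0.0, 0.0], 0]
[[-0.014, 0.0, 0.025], [0.0, 0.0, 0.0], 0]
```

Call:
apply_moves(
  steps=[
    [[-0.006,-0.004,0.021],[0,0,0],0],
    [[-0.006,-0.004,0.021],[0,0,0],0],
    [[-0.006,-0.004,0.021],[0,0,0],0],
    [[-0.006,-0.004,0.021],[0,0,0],0],
    [[-0.008,-0.004,0.021],[0,0,0],0],
    [[-0.008,-0.004,0.021],[0,0,0],0],
    [[-0.008,-0.004,0.021],[0,0,0],0],
    [[-0.008,-0.004,0.021],[0,0,0],0],
  ],
)

```text
clock: 4.15
eef_pos: [0.546, 0.0846, 0.1294]
tool_rot: [0.105, 0.842, -0.068, 0.524]
ft_force: [0.3, -0.2, -0.5]
grip_width: 0.0003
grasp_force: 0.0
```

```bash
cat > st.py <<'E'
from h import *
p,R=now();z=R.as_matrix()[:,2];o=bot.get_obs();print(p,z,o['joint_pos'].round(3),o['ft_force'].round(1))
t=p+.017*z-O;print('tip im',t@ex,t@ey,t[2])
E
python3 st.py
```

```text
[0.54602174 0.08458063 0.12940915] [ 0.86873874 -0.22428151 -0.44157764] [ 0.464  0.385 -1.047 -0.854 -0.631  0.363] [ 0.3 -0.2 -0.5]
tip im -0.08747005861994295 -0.0006701507089693717 0.12190233406265139
```

Call:
apply_moves(
  steps=[
    [[-0.024,0,0.018],[0,0,0],0],
    [[-0.024,0,0.018],[0,0,0],0],
    [[-0.024,0,0.018],[0,0,0],0],
    [[-0.024,0,0.018],[0,0,0],0],
    [[-0.024,0,0.018],[0,0,0],0],
    [[-0.03,0,0.03],[0,0,0],0],
    [[-0.03,0,0.03],[0,0,0],0],
    [[-0.03,0,0.03],[0,0,0],0],
  ],
)

```text
clock: 4.82
eef_pos: [0.593, 0.0718, 0.1491]
tool_rot: [0.104, 0.844, -0.069, 0.522]
ft_force: [-8.9, 2.1, 0.9]
grip_width: 0.0001
grasp_force: 3.3
```

```bash
python3 st.py; python3 - <<'E'
from h import *
i,W=cloud('scene');cv2.imwrite('pics/s3.png',cv2.resize(i[140:320,170:410,::-1],(800,600)))
E
```

```text
[0.59304241 0.07183802 0.1490961 ] [ 0.86651948 -0.22404715 -0.44603459] [ 0.376  0.35  -0.943 -0.74  -0.554  0.305] [-8.9  2.1  0.9]
tip im -0.038811486991610404 -0.0020888535887167306 0.14151351076652133
```

View pics/s3.png

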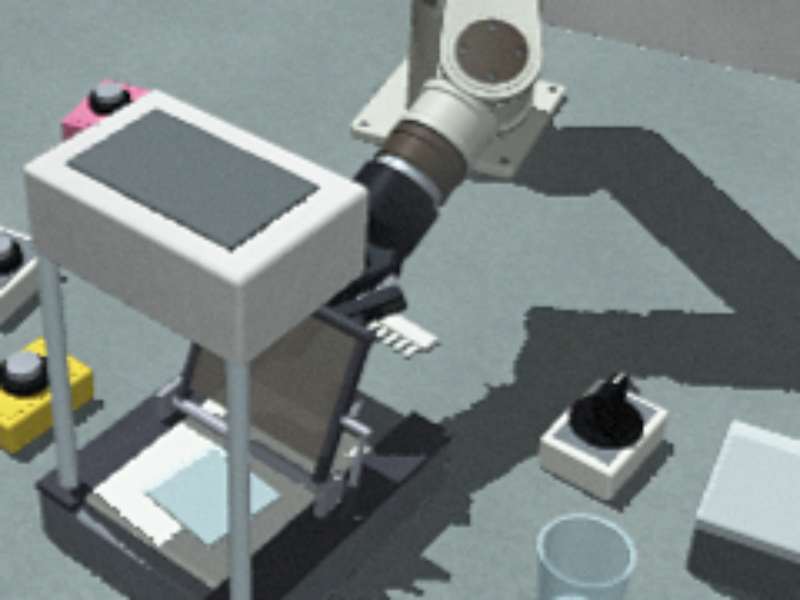

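The crop shows the stand rising, with the fingers behind its pane and the camera head clear of the gripper. I'll keep pushing.

Call:
apply_moves(
  steps=[
    [[-0.027,0,0.035],[0,0,0],0],
    [[-0.027,0,0.035],[0,0,0],0],
    [[-0.027,0,0.035],[0,0,0],0],
    [[-0.027,0,0.035],[0,0,0],0],
    [[-0.027,0,0.035],[0,0,0],0],
    [[-0.025,0,0.035],[0,0,0],0],
    [[-0.025,0,0.035],[0,0,0],0],
    [[-0.025,0,0.035],[0,0,0],0],
  ],
)

```text
clock: 5.53
eef_pos: [0.6628, 0.055, 0.1644]
tool_rot: [0.105, 0.842, -0.068, 0.524]
ft_force: [0.2, -0.2, 0.2]
grip_width: -0.0
grasp_force: 0.0
```

```bash
python3 st.py; python3 - <<'E'
from h import *
i,W=cloud('scene');cv2.imwrite('pics/s4.png',cv2.resize(i[140:320,170:410,::-1],(800,600)))
E
```

```text
[0.6628049  0.05501851 0.16437817] [ 0.8689306  -0.22448865 -0.44109462] [ 0.281  0.381 -0.792 -0.654 -0.474  0.25 ] [ 0.2 -0.2  0.2]
tip im 0.03299150013388077 -0.002155647407555741 0.15687956321527846
```

View pics/s4.png

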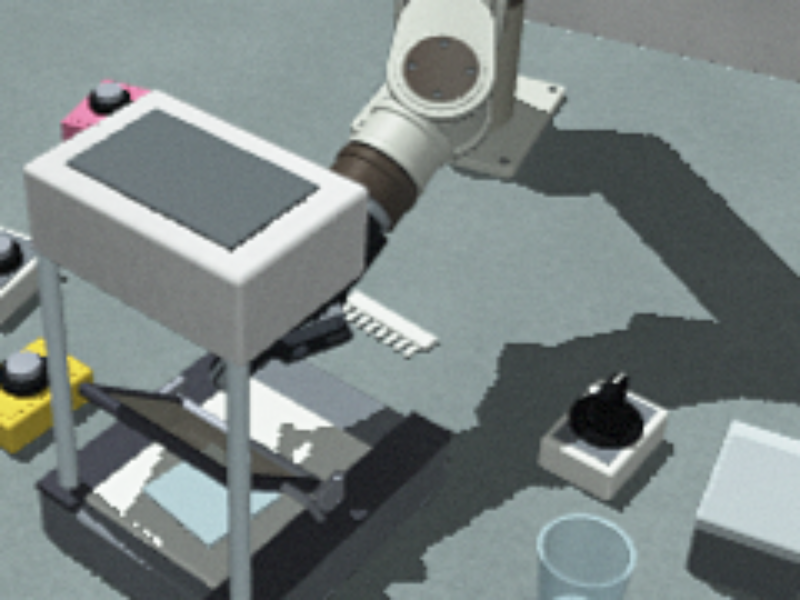

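The stand now lies at its rear stop, and the gripper is free with no contact force. Retreat comes next, then the trip to the button.

```bash
python3 - <<'E'
from h import *
p,R=now()
B=np.array([.4977,-.289,0]);yb=np.arctan2(-.289,.4977)
seq=[(tip(im(-.12,0,.17),Rt(26)),Rt(26),8),(np.array([.46,.03,.2]),Rt(74),8),(B+[0,0,.13],Rt(90,yb),16)]
for q,Q,n in seq: plan(p,R,q,Q,n);print(q);p,R=q,Q
E
```

```text
[[0.036, -0.0, -0.09], [-0.0006, -0.0, -0.0002], 0]
[[0.036, -0.0, -0.09], [-0.0006, -0.0, -0.0002], 0]
[[0.036, -0.0, -0.09], [-0.0006, -0.0, -0.0002], 0]
[[0.036, 0.0, -0.09], [-0.0006, -0.0, -0.0002], 0]
[[0.036, 0.0, -0.09], [-0.0006, -0.0, -0.0002], 0]
[[0.036, 0.0, -0.09], [-0.0006, -0.0, -0.0002], 0]
[[0.036, 0.001, -0.09], [-0.0006, -0.0, -0.0002], 0]
[[0.036, 0.001, -0.09], [-0.0006, -0.0, -0.0002], 0]
[0.51445828 0.09258037 0.17745231]
[[-0.002, -0.046, -0.028], [0.0, 0.0333, -0.0], 0]
[[0.001, -0.046, -0.028], [0.0, 0.0333, -0.0], 0]
[[0.004, -0.046, -0.028], [0.0, 0.0333, -0.0], 0]
[[0.007, -0.046, -0.027], [0.0, 0.0333, -0.0], 0]
[[0.009, -0.046, -0.026], [0.0, 0.0333, -0.0], 0]
[[0.012, -0.046, -0.025], [0.0, 0.0333, -0.0], 0]
[[0.015, -0.046, -0.024], [0.0, 0.0333, -0.0], 0]
[[0.017, -0.046, -0.022], [0.0, 0.0333, -0.0], 0]
[0.46 0.03 0.2 ]
[[-0.027, -0.094, 0.031], [0.0008, 0.0055, 0.0057], 0]
[[-0.03, -0.094, 0.03], [0.0008, 0.0055, 0.0057], 0]
[[-0.032, -0.093, 0.03], [0.0008, 0.0055, 0.0057], 0]
[[-0.034, -0.092, 0.03], [0.0008, 0.0055, 0.0057], 0]
[[-0.036, -0.092, 0.029], [0.0008, 0.0055, 0.0057], 0]
[[-0.038, -0.091, 0.029], [0.0008, 0.0055, 0.0057], 0]
[[-0.04, -0.09, 0.028], [0.0008, 0.0055, 0.0057], 0]
[[-0.043, -0.089, 0.028], [0.0008, 0.0055, 0.0057], 0]
[[-0.045, -0.088, 0.027], [0.0008, 0.0055, 0.0057], 0]
[[-0.047, -0.087, 0.027], [0.0008, 0.0055, 0.0057], 0]
[[-0.049, -0.087, 0.026], [0.0008, 0.0055, 0.0057], 0]
[[-0.051, -0.086, 0.026], [0.0008, 0.0055, 0.0057], 0]
[[-0.053, -0.085, 0.025], [0.0008, 0.0055, 0.0057], 0]
[[-0.055, -0.084, 0.024], [0.0008, 0.0055, 0.0057], 0]
[[-0.057, -0.083, 0.023], [0.0008, 0.0055, 0.0057], 0]
[[-0.058, -0.081, 0.023], [0.0008, 0.0055, 0.0057], 0]
[ 0.4977 -0.289   0.13  ]
```

Call:
apply_moves(
  steps=[
    [[0.036,0,-0.09],[0,0,0],0],
    [[0.036,0,-0.09],[0,0,0],0],
    [[0.036,0,-0.09],[0,0,0],0],
    [[0.036,0,-0.09],[0,0,0],0],
    [[0.036,0,-0.09],[0,0,0],0],
    [[0.036,0,-0.09],[0,0,0],0],
    [[0.036,0,-0.09],[0,0,0],0],
    [[0.036,0,-0.09],[0,0,0],0],
  ],
)

```text
clock: 6.25
eef_pos: [0.511, 0.0937, 0.1759]
tool_rot: [0.105, 0.843, -0.068, 0.524]
ft_force: [0.1, 1.0, 0.0]
grip_width: 0.0001
grasp_force: 0.0
```

Call:
apply_moves(
  steps=[
    [[0,-0.046,-0.028],[0,0.0333,0],0],
    [[0,-0.046,-0.028],[0,0.0333,0],0],
    [[0.004,-0.046,-0.028],[0,0.0333,0],0],
    [[0.007,-0.046,-0.027],[0,0.0333,0],0],
    [[0.01,-0.046,-0.026],[0,0.0333,0],0],
    [[0.012,-0.046,-0.025],[0,0.0333,0],0],
    [[0.015,-0.046,-0.024],[0,0.0333,0],0],
    [[0.017,-0.046,-0.022],[0,0.0333,0],0],
  ],
)

```text
clock: 6.92
eef_pos: [0.4633, 0.0396, 0.1936]
tool_rot: [0.121, 0.976, -0.025, 0.18]
ft_force: [0.8, 0.5, 0.1]
grip_width: -0.0001
grasp_force: 0.0
```

```bash
python3 st.py; python3 - <<'E'
from h import *
p,R=now()
B=np.array([.4977,-.289,0]);yb=np.arctan2(-.289,.4977)
plan(p,R,B+[0,0,.13],Rt(90,yb),16)
E
```

```text
[0.46333367 0.03957933 0.19357441] [ 0.34455982 -0.09248381 -0.93419766] [ 0.179 -0.024 -0.513  0.749 -0.153  0.401] [0.8 0.5 0.1]
tip im -0.16655599110497496 -0.0636327952297934 0.17769304832938096
[[-0.026, -0.097, 0.032], [0.0009, 0.0072, 0.0055], 0]
[[-0.028, -0.096, 0.031], [0.0009, 0.0072, 0.0055], 0]
[[-0.031, -0.096, 0.031], [0.0009, 0.0072, 0.0055], 0]
[[-0.033, -0.095, 0.031], [0.0009, 0.0072, 0.0055], 0]
[[-0.035, -0.094, 0.03], [0.0009, 0.0072, 0.0055], 0]
[[-0.038, -0.094, 0.029], [0.0009, 0.0072, 0.0055], 0]
[[-0.04, -0.093, 0.029], [0.0009, 0.0072, 0.0055], 0]
[[-0.042, -0.092, 0.028], [0.0009, 0.0072, 0.0055], 0]
[[-0.044, -0.091, 0.027], [0.0009, 0.0072, 0.0055], 0]
[[-0.047, -0.09, 0.027], [0.0009, 0.0072, 0.0055], 0]
[[-0.049, -0.089, 0.026], [0.0009, 0.0072, 0.0055], 0]
[[-0.051, -0.089, 0.025], [0.0009, 0.0072, 0.0055], 0]
[[-0.053, -0.088, 0.024], [0.0009, 0.0072, 0.0055], 0]
[[-0.055, -0.087, 0.023], [0.0009, 0.0072, 0.0055], 0]
[[-0.057, -0.086, 0.022], [0.0009, 0.0072, 0.0055], 0]
[[-0.059, -0.084, 0.021], [0.0009, 0.0072, 0.0055], 0]
```

Call:
apply_moves(
  steps=[
    [[-0.026,-0.097,0.032],[0.001,0.0072,0.0055],0],
    [[-0.028,-0.096,0.031],[0.001,0.0072,0.0055],0],
    [[-0.031,-0.096,0.031],[0.001,0.0072,0.0055],0],
    [[-0.033,-0.095,0.031],[0.001,0.0072,0.0055],0],
    [[-0.035,-0.094,0.03],[0.001,0.0072,0.0055],0],
    [[-0.038,-0.094,0.029],[0.001,0.0072,0.0055],0],
    [[-0.04,-0.093,0.029],[0.001,0.0072,0.0055],0],
    [[-0.042,-0.092,0.028],[0.001,0.0072,0.0055],0],
  ],
)

```text
clock: 7.58
eef_pos: [0.4807, -0.1259, 0.1605]
tool_rot: [0.193, 0.977, -0.015, 0.091]
ft_force: [0.7, 0.4, 0.1]
grip_width: 0.0003
grasp_force: 0.0
```

Call:
apply_moves(
  steps=[
    [[-0.044,-0.091,0.027],[0.001,0.0072,0.0055],0],
    [[-0.047,-0.09,0.027],[0.001,0.0072,0.0055],0],
    [[-0.049,-0.089,0.026],[0.001,0.0072,0.0055],0],
    [[-0.051,-0.089,0.025],[0.001,0.0072,0.0055],0],
    [[-0.053,-0.088,0.024],[0.001,0.0072,0.0055],0],
    [[-0.055,-0.087,0.023],[0.001,0.0072,0.0055],0],
    [[-0.057,-0.086,0.022],[0.001,0.0072,0.0055],0],
    [[-0.059,-0.084,0.021],[0.001,0.0072,0.0055],0],
  ],
)

```text
clock: 8.25
eef_pos: [0.4978, -0.2905, 0.1295]
tool_rot: [0.261, 0.965, -0.003, 0.001]
ft_force: [0.8, 0.1, 0.1]
grip_width: 0.0002
grasp_force: 0.0
```

```bash
python3 st.py; python3 - <<'E'
from h import *
i,W=cloud('wrist');cv2.imwrite('pics/w1.png',i[:,:,::-1])
D=np.hypot(W[...,0]-.4977,W[...,1]+.289)
m=(D<.03)&(W[...,2]>.054)&(W[...,2]<.066);t=W[m];print(len(t),np.median(t,0),(t.max(0)+t.min(0))/2,np.ptp(t,0),np.argwhere(m).mean(0))
p,R=now();plan(p,R,[.4977,-.289,.082],Rt(90,np.arctan2(-.289,.4977)),8)
E
```

```text
[ 0.49780592 -0.29048781  0.12954458] [ 5.58964306e-04 -6.85558981e-03 -9.99976344e-01] [-0.525  0.462  0.007  1.112 -0.006  0.003] [0.8 0.1 0.1]
tip im -0.06200982305229565 -0.376482497597587 0.11254497971461387
1241 [ 0.49674475 -0.28839992  0.0552415 ] [ 0.49678236 -0.28860875  0.0556688 ] [0.03050996 0.03038655 0.00332166] [202.37389202 259.59468171]
[[0.002, 0.003, 0.029], [-0.0003, 0.0002, -0.0002], 0]
[[0.002, 0.003, 0.029], [-0.0003, 0.0002, -0.0002], 0]
[[0.002, 0.003, 0.029], [-0.0003, 0.0002, -0.0002], 0]
[[0.002, 0.003, 0.029], [-0.0003, 0.0002, -0.0002], 0]
[[0.002, 0.003, 0.029], [-0.0003, 0.0002, -0.0002], 0]
[[0.002, 0.003, 0.029], [-0.0003, 0.0002, -0.0002], 0]
[[0.002, 0.003, 0.029], [-0.0003, 0.0002, -0.0002], 0]
[[0.002, 0.003, 0.029], [-0.0003, 0.0002, -0.0002], 0]
```

View pics/w1.png

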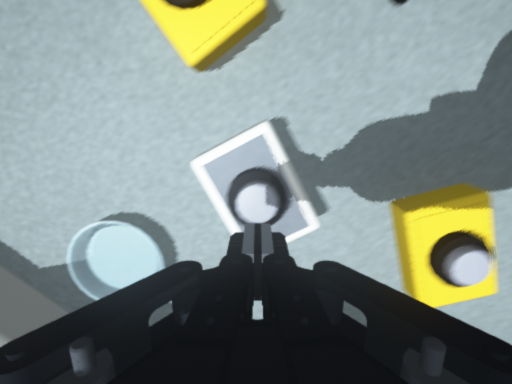

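The wrist view shows the white control box's button at about (259,202), centred under the fingers. Descend.

Call:
apply_moves(
  steps=[
    [[0.003,0.003,0.04],[0,0,0],0],
    [[0.003,0.003,0.04],[0,0,0],0],
    [[0.003,0.003,0.04],[0,0,0],0],
    [[0,0,0.04],[0,0,0],0],
    [[0,0,0.04],[0,0,0],0],
    [[0,0,0.03],[0,0,0],0],
    [[0,0,0.02],[0,0,0],0],
    [[0,0,0],[0,0,0],0],
  ],
)

```text
clock: 8.97
eef_pos: [0.4965, -0.2864, 0.0788]
tool_rot: [0.26, 0.965, -0.003, 0.001]
ft_force: [0.2, 1.6, -0.6]
grip_width: 0.0
grasp_force: 0.0
```

Call:
apply_moves(
  steps=[
    [[0,0,0.005],[0,0,0],0],
    [[0,0,0.005],[0,0,0],0],
    [[0,0,0.005],[0,0,0],0],
    [[0,0,0.005],[0,0,0],0],
    [[0,0,0.005],[0,0,0],0],
    [[0,0,0.005],[0,0,0],0],
    [[0,0,0.005],[0,0,0],0],
    [[0,0,0.005],[0,0,0],0],
  ],
)

```text
clock: 9.63
eef_pos: [0.4971, -0.2872, 0.072]
tool_rot: [0.261, 0.965, -0.003, 0.002]
ft_force: [0.0, -0.7, 1.9]
grip_width: -0.0001
grasp_force: 1.0
```

Call:
apply_moves(
  steps=[
    [[0,0,0.005],[0,0,0],0],
    [[0,0,0.005],[0,0,0],0],
    [[0,0,0.005],[0,0,0],0],
    [[0,0,0.005],[0,0,0],0],
    [[0,0,0.005],[0,0,0],0],
    [[0,0,0.005],[0,0,0],0],
    [[0,0,0],[0,0,0],0],
    [[0,0,0],[0,0,0],0],
  ],
)

```text
clock: 10.3
eef_pos: [0.4972, -0.2872, 0.067]
tool_rot: [0.261, 0.965, -0.003, 0.002]
ft_force: [-2.4, 0.8, 10.2]
grip_width: -0.0002
grasp_force: 4.9
```

Call:
apply_moves(
  steps=[
    [[0,0,0.005],[0,0,0],0],
    [[0,0,0.005],[0,0,0],0],
    [[0,0,0],[0,0,0],0],
    [[0,0,0],[0,0,0],0],
    [[0,0,0],[0,0,0],0],
    [[0,0,0],[0,0,0],0],
    [[0,0,0],[0,0,0],0],
    [[0,0,0],[0,0,0],0],
  ],
)

```text
clock: 10.97
eef_pos: [0.4972, -0.2873, 0.0668]
tool_rot: [0.261, 0.965, -0.004, 0.002]
ft_force: [-6.1, 2.7, 20.3]
grip_width: 0.0001
grasp_force: 9.9
```

Hard stop reached. I'll release and verify.

Call:
apply_moves(
  steps=[
    [[0,0,-0.02],[0,0,0],0],
    [[0,0,-0.04],[0,0,0],0],
    [[0,0,-0.06],[0,0,0],0],
    [[0,0,-0.08],[0,0,0],0],
    [[0,0,-0.08],[0,0,0],0],
    [[0,0,-0.05],[0,0,0],0],
    [[0,0,0],[0,0,0],0],
    [[0,0,0],[0,0,0],0],
  ],
)

```text
clock: 11.63
eef_pos: [0.4973, -0.2869, 0.1299]
tool_rot: [0.261, 0.965, -0.003, 0.002]
ft_force: [0.2, 0.7, 1.2]
grip_width: -0.0001
grasp_force: 0.0
```

```bash
python3 st.py; python3 - <<'E'
from h import *
i,W=cloud('wrist')
D=np.hypot(W[...,0]-.4967,W[...,1]+.2885)
m=(D<.012)&(W[...,2]>.04)&(W[...,2]<.07);print('button z',np.median(W[m],0))
i,W=cloud('scene');cv2.imwrite('pics/s5.png',cv2.resize(i[120:360,120:440,::-1],(800,600)))
E
```

```text
[ 0.49729927 -0.28691461  0.12991576] [ 0.00191741 -0.00768803 -0.99996861] [-5.200e-01  4.560e-01 -1.000e-03  1.108e+00 -6.000e-03  7.000e-03] [0.2 0.7 1.2]
tip im -0.06331085754086802 -0.37313467440841397 0.1129162983426483
button z [ 0.49646051 -0.28843247  0.05532287]
```

View pics/s5.png

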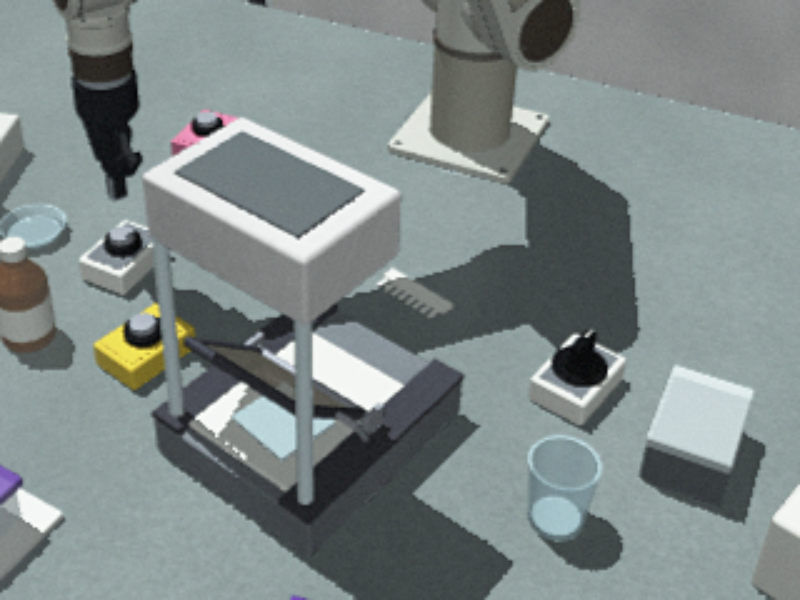

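The view shows the stand at its rear stop under the head and everything else still in place. The button is back up at z ≈ 0.055, and the arm is free. Handing in.

```bash
python3 -c "
from workcell import bot
print(bot.job_done())"
```

```text
the job is handed in; nothing more can be done
None
```

I handed the job in at about 12 s; no verdict came back, but by my checks the stand snapped to its rear stop, the button was pressed to its hard stop and came back up, and I saw nothing else moved.

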